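# Unload and raise a telescopic hanging-plant stand

## Task

The little hanging-plant stand has to be made taller. Lift the hanging pot up and off the stand's hook and stand it upright in the saucer, then take the wooden block on top of the inner post and draw the post straight up out of the tube by 50 mm, never all the way out, and finish while still holding it there, upright, so that a colleague can tighten the clamp screw. Leave the other things on the table alone.

Things in the scene. Friction and masses are not known exactly. Their poses are not given: they have to be found in the camera images.
- tube_mouth (a point): Centre of the open top of the stand's upright square steel tube, 130 mm above the table. Tube 26 x 26 mm outside, bore 18 x 18 mm and 118 mm deep, with a 34 mm square clamp collar round its top. z is up along the bore; x points horizontally to the side over which the hook arm reaches (thumb screw on the -x side).
- post_grip (a point): Centre of the wooden grip block, 28 x 28 x 45 mm, on top of the loose inner post. At the start the post is fully down and this point is 42.5 mm above the tube mouth (172.5 mm above the table). z is up along the post, x along the hook arm. The block can be gripped across y from above.
- hook_seat (a point): Point on top of the hook arm where the pot's hanger rests at first, 82 mm out along x from the post's axis, 10.5 mm below the block's centre. The arm is part of the post: a flat steel bar 8 mm wide, 6 mm high, from the lower part of the block out to 111 mm from the axis, its end turned up 18 mm above the bar's top.
- pot_tab (a point): Centre of the black upright grip tab, 18 (x) x 16 (y) x 45 (z) mm, at the top of the pot's rigid hanger; grip it across y from above. z is up, x along the hook arm, outwards. The cross-bar below it (40 mm along y, 10 mm along x, 6 mm high, underside 28.5 mm below this point) rests on the arm. It must rise 18 mm to clear the arm's end, then go outwards.
- saucer: Fixed terracotta saucer, 130 mm inside, low rim 12 mm above the table; origin at the centre of its underside, on the table; its inner floor is 5 mm above the table.
- pot: The loose hanging pot, 0.2 to 0.42 kg: round, terracotta, 74 mm wide at the rim, 52 mm at the foot, 70 mm high, two thin legs from its rim up to the cross-bar, whose underside is 67 mm above the rim. Origin at the centre of its underside, 165.5 mm below the tab's centre, at first about 25 mm above the table; axes as for the tab.
- stand: The fixed stand: tube on a 110 x 110 x 12 mm dark foot plate; origin at the centre of its underside, on the table, axes as for the tube mouth.
- post: The loose steel inner post, 16 x 16 mm square, 0.3 to 0.5 kg with block and arm, at first 118 mm deep in the bore, 1 mm of play on each side. Origin at the centre of its lower end, 160.5 mm below the block's centre; axes as for the block.
- sprayer: Bystander: white bottle 60 mm wide, 160 mm high; origin at the centre of its underside.
- nursery_pot: Bystander: empty black plastic pot 90 mm wide, 80 mm high; origin at the centre of its underside.
- trowel: Bystander: hand trowel 290 mm long lying along its x axis; origin near its middle, on the table.
- bulb_pot: Bystander: grey pot 80 mm wide, 75 mm high with sprouting bulbs; origin at the centre of its underside.

How it is judged:
By the outcome, as a careful person would: the job done as asked, in the order asked, and still so for the second after the job is handed in, while the arm keeps its last pose, push and grip.
It also fails if it takes over 58 s, if anything falls off the work surface, if the arm or the gripper's body presses on something with over 40 N, if the wrist force passes 120 N, or if a joint passes its speed limit or range.

## Robot

A 6-joint arm with a two-finger parallel gripper is mounted at the origin on the work surface. World frame = base frame: x ahead of the robot, y to its left, z up, the work surface at z = 0. Lengths are in m, angles in rad, forces in N, time in s.
With the tool pointing down it reaches from about 0.375 to 0.9 m from the base axis. Payload 3.1 kg.
Tool frame: the origin (TCP) lies between the finger pads; the fingertips stand robot.tip_extent ahead of it and the grasp point (between the pads) lies 3 mm ahead of it (robot.tip_extent is the distance from the TCP to the fingertips, in m); z points along the fingers, x is the direction in which the jaws open and shut, and the axes are right-handed (so a half turn about z gives the same grasp; the last joint's range is limited). The gripper opens to 87 mm and grips with 3 to 60 N. Pads are 19 mm wide; open, the fingers measure 117 mm over their backs; the gripper's body (75 mm by 190 mm) begins 51 mm behind the grasp point.
Start: joints at [0.958, 0.527, 1.433, -0, 1.181, -0.178], TCP at [0.263, 0.567, 0.245] pointing down, gripper open.
Joint ranges: [-3.08, 3.08], [-0.75, 2.2], [0.22, 2.44], [-1.43, 4.57], [0, 2.65], [-2.85, 2.85]. Speed limits (rad/s): [2.79, 2.79, 3.14, 3.14, 3.14, 3.14].

## Interface

Orientations are given as a unit quaternion [x, y, z, w].
In Python, from rig import robot, cams gives the robot as it stands.
- The arm moves only by the tool carry_out, never from a script. Its argument "steps" is a list of rows, each a list of 3 entries, a list of its own where there are three numbers: the shift along the world's x, y, z in cm, then the turn about the world's z in degrees, then the closure, from 0 (fully open) to 1 (shut). In form: [[[dx, dy, dz], spin, fingers], ...]. A call has 1 to 10 rows; each row shifts and turns the pose as measured when the row begins; what a row does not reach is not made up. A row lasts 1/10 s, in which the tool goes at most 50 mm and 8.59 degrees, less where a joint would pass 70% of its speed; a pose out of reach is approached as far as the arm can. A call with a gripper value outside its range is refused whole. The fingers move at their own pace and stop on an object; "squeeze" is the grip in N (left out, the last holds). Time passes only in rows, so rows that do not move let the fingers close. It gives the time, the measured TCP pose, the force and the opening at its end, in the units of the state.
- robot.get_obs(): the state, without advancing time (a new reading comes with each control period).
- cams.camera(name): name is "scene" or "top"; returns a dict with "pixels" (384x512x3 uint8, red, green, blue), "fx", "fy", "cx", "cy" (pixels), "eye" and "rotation" of the camera in the world. Camera axes: x right, y up, looking along -z (the intrinsics and any distortion apply to the point x, -y, -z); pixel columns grow to the right and rows downward; lengths in m; the calibration is good to about 2 mm. A picture is of the moment at which its call begins. There is no depth.
- robot.hand_in(): hands the job in, once; it reports no verdict.
The state is a dict: "time": time; "q": joint angles; "joint_velocities": joint speeds; "joint_torque": joint torques, N m; "position": TCP position; "tool_rot": TCP orientation; "ft_force": force on the tool from outside, world axes, zero at the start; "moment": the same for the moment, N m; "grip_width": finger opening in m.
Only numpy, scipy, OpenCV 4.12 (cv2) and the standard library are available. Lean on these libraries where they do the work, as an engineer would, in place of code of your own. Each camera call takes 0.05 s, during which the arm holds its last target. There are 200 camera calls.

## Working session

There is one attempt and no reset: what is moved stays moved. The work goes in short steps, Python scripts to look and compute and a tool call to move; the robot and the scene stay as the last step left them, time stands still between calls to the robot, and variables do not carry over. Pictures are saved under pics/ and viewed, about 8 in all and at most 12, crops included, and the job is handed in when it is done.

Besides the shell and the picture viewer there is one more tool, called after "Request:" as a command line: name --argument value ..., lists and objects as JSON in quotes. carry_out: Moves the arm, as the interface text tells. Its arguments: {"type":"object","properties":{"steps":{"type":"array"},"squeeze":{"type":"number"}},"required":["steps"]}

```bash
mkdir -p pics
python3 - <<'E'
from rig import robot, cams
import cv2
o=robot.get_obs();print(o, robot.tip_extent)
for n in("scene","top"):
    c=cams.camera(n);cv2.imwrite(f"pics/{n}0.png",c["pixels"][:,:,::-1]);print({k:v for k,v in c.items() if k!="pixels"})
E
```

```text
{'time': 0.0, 'q': array([ 9.57484155e-01,  5.28438320e-01,  1.43390088e+00,  3.19369633e-06,
        1.18141121e+00, -1.78531718e-01]), 'joint_velocities': array([ 0.00095866, -0.00187861, -0.00051295,  0.00137638,  0.00169111,
        0.00041793]), 'joint_torque': array([ 2.32001012e-04, -4.40048397e+01, -1.76591510e+01,  6.33572834e-02,
        5.82925498e-02, -1.47778765e-04]), 'position': array([0.26284444, 0.5662833 , 0.24358916]), 'tool_rot': array([ 8.42974122e-01,  5.37953033e-01, -9.98639048e-04,  4.08287971e-04]), 'ft_force': array([ 0.28370297,  0.04934912, -0.85487484]), 'moment': array([ 0.03016757, -0.0049841 , -0.01813897]), 'grip_width': 0.08683134346350795} 0.022
{'fx': 388.8363806622313, 'fy': 388.8363806622313, 'cx': 260.9092600403477, 'cy': 185.351602271461, 'eye': array([ 1.03196531, -0.64581773,  0.83817256]), 'rotation': array([0.37685015, 0.1105882 , 0.23754707, 0.88843998])}
{'fx': 423.95832198618166, 'fy': 423.95832198618166, 'cx': 261.7573824514062, 'cy': 199.72738938928657, 'eye': array([0.34849699, 0.02256214, 1.52099206]), 'rotation': array([-0.07271618,  0.08030207,  0.72379332, -0.68145958])}
```

View pics/scene0.png

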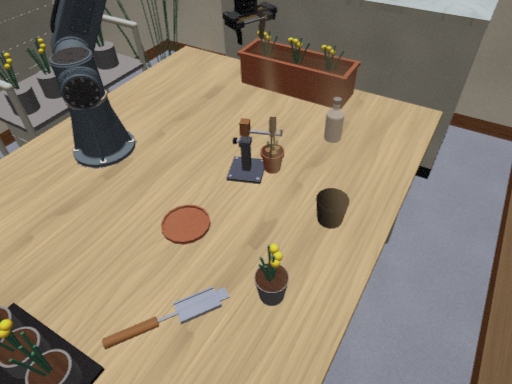

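View pics/top0.png

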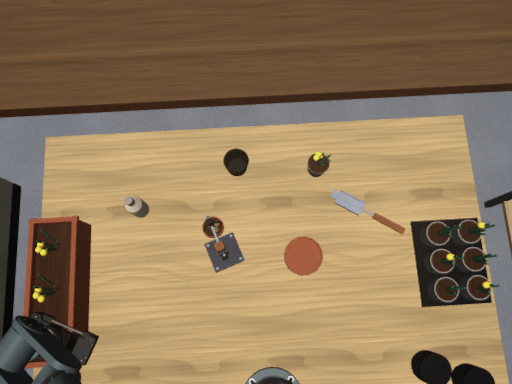

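The scene view shows the stand at about (246,150), the pot at (272,145) and the saucer at (186,224). In the top view the stand is at (224,250), the pot at (213,227) and the saucer at (303,256). I'll enlarge crops of both.

```bash
cat > h.py <<'E'
import numpy as np, cv2
from scipy.spatial.transform import Rotation as R
def ray(c,u,v):
    d=R.from_quat(c["rotation"]).apply([(u-c["cx"])/c["fx"],-(v-c["cy"])/c["fy"],-1.]);return c["eye"],d/np.linalg.norm(d)
def onz(c,u,v,z):
    e,d=ray(c,u,v);return e+d*(z-e[2])/d[2]
def proj(c,p):
    q=R.from_quat(c["rotation"]).inv().apply(np.asarray(p)-c["eye"]);return np.array([c["cx"]+c["fx"]*q[0]/-q[2],c["cy"]-c["fy"]*q[1]/-q[2]])
def tri(c1,p1,c2,p2):
    (e1,d1),(e2,d2)=ray(c1,*p1),ray(c2,*p2)
    s=np.linalg.lstsq(np.c_[d1,-d2],e2-e1,rcond=None)[0]
    a,b=e1+s[0]*d1,e2+s[1]*d2;return (a+b)/2,np.linalg.norm(a-b)
E
python3 - <<'E'
from rig import cams
from h import *
s,t=cams.camera("scene"),cams.camera("top")
a=s["pixels"][108:188,220:292];b=t["pixels"][210:277,188:248]
up=lambda i:cv2.resize(i,(390,570),interpolation=cv2.INTER_CUBIC)
A=cv2.resize(a,None,fx=5.4,fy=5.4,interpolation=cv2.INTER_CUBIC);B=cv2.resize(b,None,fx=6,fy=6,interpolation=cv2.INTER_CUBIC)
im=np.zeros((440,800,3),np.uint8);im[:432,:388]=A[:432,:388];im[:402,400:760]=B
cv2.imwrite("pics/crop.png",im[:,:,::-1])
# masks
for n,c in(("s",s),("t",t)):
    hsv=cv2.cvtColor(c["pixels"],cv2.COLOR_RGB2HSV)
    m=((hsv[...,0]<9)&(hsv[...,1]>120)&(hsv[...,2]>60)).astype(np.uint8)
    k,l,st,ce=cv2.connectedComponentsWithStats(m)
    for i in range(1,k):
        if st[i,4]>40: print(n,st[i],ce[i],onz(c,*ce[i],0.012))
# foot plate in top
hsv=cv2.cvtColor(t["pixels"],cv2.COLOR_RGB2HSV)
m=((hsv[...,0]>100)&(hsv[...,0]<140)&(hsv[...,2]<110)).astype(np.uint8);m[:210]=0;m[277:]=0;m[:,:188]=0;m[:,248:]=0
r=cv2.minAreaRect(cv2.findNonZero(m));print(r);p=[onz(t,*q,0.012) for q in cv2.boxPoints(r)];print(np.array(p),np.mean(p,0))
E
```

```text
s [278  63  40  34 290] [292.16551724  78.47241379] [0.36472003 0.73023712 0.012     ]
s [242  67  18  14  79] [249.79746835  73.98734177] [0.18355828 0.67721478 0.012     ]
s [296  75  24  15  77] [308.19480519  81.5974026 ] [0.43655196 0.73868703 0.012     ]
t [  24  217   54  111 1189] [ 50.55172414 264.568545  ] [0.49146132 0.75209092 0.012     ]
t [ 24 361  22   8 104] [ 34.61538462 364.09615385] [0.16279567 0.7900137  0.012     ]
((224.112060546875, 252.0948486328125), (28.887414932250977, 29.543949127197266), 66.80140686035156)
[[0.52897298 0.2082371  0.012     ]
 [0.56482995 0.10987635 0.012     ]
 [0.4680437  0.07404785 0.012     ]
 [0.43325026 0.17132878 0.012     ]] [0.49877422 0.14087252 0.012     ]
```

View pics/crop.png

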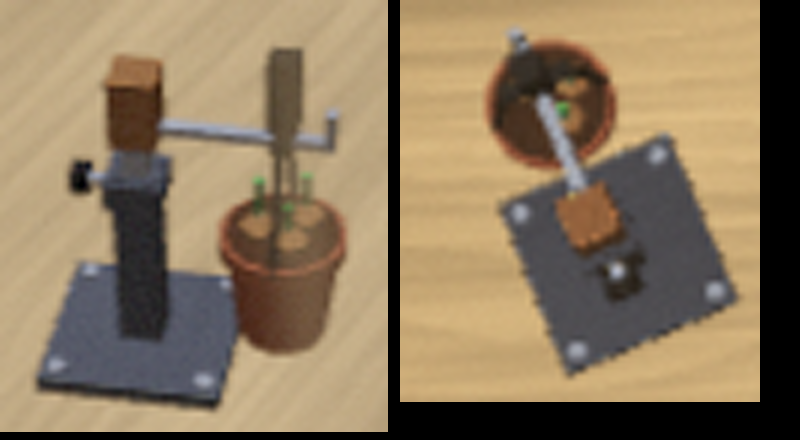

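Run:
```python
from rig import cams
from h import *
s,t=cams.camera("scene"),cams.camera("top")
T=lambda U,V:((U-400+.5)/6-.5+188,(V+.5)/6-.5+210)
S=lambda U,V:((U+.5)/5.4-.5+220,(V+.5)/5.4-.5+108)
p=np.array([onz(t,*T(*q),0.012) for q in[(672,135),(500,205),(570,375),(738,297)]]);c=p.mean(0);print("plate",c)
for i in range(4):
    d=p[(i+1)%4]-p[i];print(np.linalg.norm(d),np.degrees(np.arctan2(d[1],d[0])))
ps=np.array([onz(s,*S(*q),0.012) for q in[(78,262),(250,278),(218,402),(40,382)]]);print("plate scene",ps.mean(0))
print("block top",tri(s,S(135,72),t,T(590,219)),onz(t,*T(590,219),.195),onz(s,*S(135,72),.195))
print("tip",tri(s,S(332,114),t,T(516,36)))
print("rim",onz(t,*T(551,105),.095),onz(s,*S(284,235),.095)); print("tabtop",onz(s,*S(287,52),.213))
for n,cc,(u,v) in(("s",s,(186,224)),("t",t,(303,256))):
    hsv=cv2.cvtColor(cc["pixels"],cv2.COLOR_RGB2HSV);print(hsv[v,u])
    m=((hsv[...,0]<11)&(hsv[...,1]>140)).astype(np.uint8);k,l,st,ce=cv2.connectedComponentsWithStats(m)
    i=l[v,u];
    x,y,w,h=st[i][:4];pts=cv2.findContours((l==i).astype(np.uint8),0,2)[0][0];e=cv2.fitEllipse(pts);print(st[i],e,onz(cc,*e[0],.010))
```

```text
plate [0.49999779 0.14032179 0.012     ]
0.10976040360485388 108.96544408617804
0.10879620334884534 -159.70999539029273
0.10788770236850959 -68.60751328340936
0.10419981568602533 19.265362931837995
plate scene [0.50383674 0.1366839  0.012     ]
block top (array([0.5010916 , 0.14193742, 0.19091621]), np.float64(0.0019737170547866607)) [0.49985655 0.14093793 0.195     ] [0.50507392 0.13775681 0.195     ]
tip (array([0.6029076 , 0.1786618 , 0.17577533]), np.float64(0.0007022915826589966))
rim [0.57705201 0.16935779 0.095     ] [0.58215926 0.16407934 0.095     ]
tabtop [0.58020713 0.17018982 0.213     ]
[  9 137 168]
[     0      0    512    384 193646] ((253.66033935546875, 153.85585021972656), (519.1832275390625, 1041.6414794921875), 1.8458267450332642) [0.48342383 0.21353297 0.01      ]
[  9 156 165]
[ 284  237   39   38 1127] ((303.0153503417969, 255.44996643066406), (36.96210479736328, 37.054054260253906), 131.8815155029297) [ 0.46987409 -0.13781143  0.01      ]
```

Request:
carry_out --steps '[[[2, -2.5, 1], 4.5, 0], [[3.2, -4, 1], 4.5, 0], [[3.2, -4, 1], 4.5, 0], [[3.2, -4, 1], 4.5, 0], [[3.2, -4, 1], 4.5, 0], [[3.2, -4, 0], 4.5, 0], [[3.2, -4, 0], 4.5, 0], [[3.2, -4, 0], 4.5, 0], [[3.2, -4, 0], 4.5, 0], [[2, -2.5, 0], 4.5, 0]]' --squeeze 25

```text
time: 1.3
position: [0.5522, 0.2016, 0.2948]
tool_rot: [0.555, 0.832, 0.002, 0.001]
ft_force: [0.3, 0.4, 0.1]
grip_width: 0.0872
```

Request:
carry_out --steps '[[[2, -2.5, -0.3], -1, 0], [[0.6, -0.9, 0], 0, 0], [[0, 0, 0], 0, 0], [[0, 0, 0], 0, 0]]'

```text
time: 1.7
position: [0.5813, 0.1623, 0.2914]
tool_rot: [0.565, 0.825, 0.002, 0.001]
ft_force: [-0.7, -0.2, 0.5]
grip_width: 0.0871
```

```bash
cat > look.py <<'E'
import sys
from rig import robot,cams
from h import *
def look(name,ctr,half=45,k=4):
    o=robot.get_obs();print(o["time"],o["position"].round(4),"az",np.degrees(np.arctan2(*R.from_quat(o["tool_rot"]).apply([1,0,0])[1::-1])).round(2),o["ft_force"].round(1),o["grip_width"].round(4))
    ims=[]
    for n in("scene","top"):
        c=cams.camera(n);u,v=np.clip(proj(c,ctr).round().astype(int),half,[511-half,383-half]);print(n,"origin",u-half,v-half,"tcp px",proj(c,o["position"]).round(1))
        ims.append(cv2.resize(c["pixels"][v-half:v+half,u-half:u+half],None,fx=k,fy=k,interpolation=cv2.INTER_CUBIC))
    cv2.imwrite(f"pics/{name}.png",np.hstack(ims)[:,:,::-1])
E
python3 -c "
from look import *
look('a',[.56,.16,.2])"
```

```text
Traceback (most recent call last):
  File "look.py", line 5, in look
    o=robot.get_obs();print(o["time"],o["position"].round(4),"az",np.degrees(np.arctan2(*R.from_quat(o["tool_rot"]).apply([1,0,0])[1::-1])).round(2),o["ft_force"].round(1),o["grip_width"].round(4))
                                                                                                                                                                            ^^^^^^^^^^^^^^^^^^^^^
AttributeError: 'float' object has no attribute 'round'
```

Request:
carry_out --steps '[[[-0.2, 0.5, -2], -1.2, 0], [[0, 0, -1], 0, 0], [[0, 0, 0], 0, 0]]'

```text
time: 2.0
position: [0.5767, 0.1713, 0.2616]
tool_rot: [0.572, 0.82, 0.002, 0.001]
ft_force: [0.1, 0.3, -0.1]
grip_width: 0.0869
```

```bash
sed -i 's/o\["grip_width"\].round(4)/round(float(o["grip_width"]),4)/' look.py; python3 -c "
from look import *
look('a',[.56,.16,.2])"
```

```text
2.0 [0.5767 0.1713 0.2616] az 110.27 [ 0.1  0.3 -0.1] 0.0869
scene origin 220 76 tcp px [271.9 101.9]
top origin 167 182 tcp px [206.1 218.8]
```

View pics/a.png

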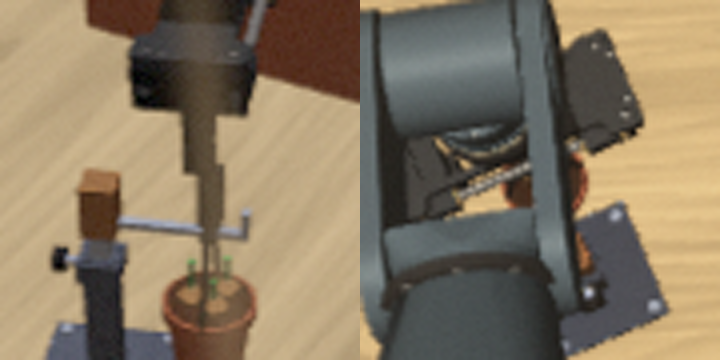

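The scene crop shows the near finger at (200,140) in front of the tab at (212,195), so I'll shift about 3 mm outward. The top view is blocked by the arm. Descending.

Request:
carry_out --steps '[[[0.3, -0.3, -2], 0, 0], [[0, 0, -2], 0, 0], [[0, 0, -1.2], 0, 0], [[0, 0, 0], 0, 0]]'

```text
time: 2.5
position: [0.5827, 0.1698, 0.2136]
tool_rot: [0.57, 0.821, 0.006, 0.005]
ft_force: [-0.3, 0.6, -0.7]
grip_width: 0.0874
```

Request:
carry_out --steps '[[[-0.2, -0.2, -0.9], 0, 0], [[0, 0, -0.6], 0, 0], [[0, 0, 0], 0, 0], [[0, 0, 0], 0, 0]]'

```text
time: 2.9
position: [0.582, 0.1679, 0.1998]
tool_rot: [0.57, 0.821, 0.007, 0.007]
ft_force: [0.1, -0.8, 0.4]
grip_width: 0.0869
```

```bash
python3 -c "
from look import *
look('b',[.56,.16,.2])"
```

```text
2.9 [0.582  0.1679 0.1998] az 110.47 [ 0.1 -0.8  0.4] 0.0869
scene origin 220 76 tcp px [272.9 121.7]
top origin 167 182 tcp px [209.5 220.5]
```

View pics/b.png

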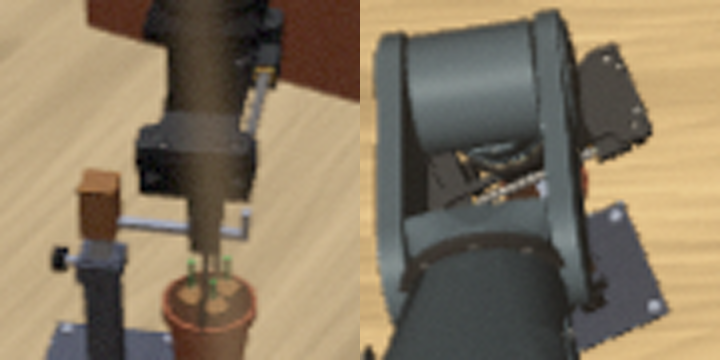

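The near finger hides the tab at (205,200) and is centred to about 2 mm. Closing.

Request:
carry_out --steps '[[[-0.1, 0, -0.2], 0, 0.5], [[0, 0, 0], 0, 0.75], [[0, 0, 0], 0, 1], [[0, 0, 0], 0, 1], [[0, 0, 0], 0, 1], [[0, 0, 0], 0, 1], [[0, 0, 0], 0, 1], [[0, 0, 0], 0, 1], [[0, 0, 0], 0, 1], [[0, 0, 0], 0, 1]]' --squeeze 35

```text
time: 4.0
position: [0.5815, 0.1682, 0.1988]
tool_rot: [0.57, 0.821, 0.008, 0.008]
ft_force: [-0.7, 2.3, 0.4]
grip_width: 0.0155
```

Request:
carry_out --steps '[[[0, 0, 0.3], 0, 1], [[0, 0, 0.5], 0, 1], [[0, 0, 0.6], 0, 1], [[0, 0, 0.6], 0, 1], [[0, 0, 0.6], 0, 1], [[0, 0, 0.4], 0, 1], [[0, 0, 0], 0, 1], [[0, 0, 0], 0, 1]]'

```text
time: 4.8
position: [0.5793, 0.1679, 0.2292]
tool_rot: [0.57, 0.821, 0.006, 0.005]
ft_force: [0.4, -0.2, -4.0]
grip_width: 0.0157
```

```bash
python3 -c "
from look import *
look('c',[.56,.16,.2])"
```

```text
4.8 [0.5793 0.1679 0.2292] az 110.47 [ 0.4 -0.2 -4. ] 0.0157
scene origin 220 76 tcp px [272.1 112.7]
top origin 167 182 tcp px [208.5 219.7]
```

View pics/c.png

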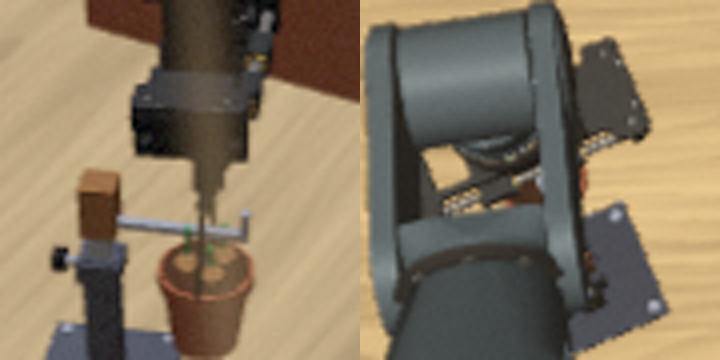

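The pot hangs free with about 30 mm of lift (weight −4 N). Next: 55 mm outward along the arm, then sideways.

Request:
carry_out --steps '[[[0.4, 0.15, -0.4], 0, 1], [[0.8, 0.3, 0], 0, 1], [[1, 0.35, 0], 0, 1], [[1, 0.35, 0], 0, 1], [[1, 0.35, 0], 0, 1], [[0.6, 0.25, 0], 0, 1], [[0.3, 0.1, 0], 0, 1], [[0, 0, 0], 0, 1]]'

```text
time: 5.7
position: [0.6361, 0.1886, 0.2227]
tool_rot: [0.57, 0.821, 0.006, 0.005]
ft_force: [-0.9, -0.2, -3.6]
grip_width: 0.0159
```

Request:
carry_out --steps '[[[0.4, -1.2, 0], 0, 1], [[0.6, -2, 0], 0, 1], [[0.5, -2.5, 0.2], 0, 1], [[0, -2.5, 0.2], 0, 1], [[-0.6, -2.5, 0], 0, 1], [[-1.2, -2.5, 0], 0, 1], [[-1.8, -2.5, 0], 0, 1], [[-1.8, -2.5, 0], 0, 1], [[-1.8, -2.5, 0], 0, 1], [[-1.8, -2.5, 0], 0, 1]]'

```text
time: 6.7
position: [0.558, -0.0574, 0.2278]
tool_rot: [0.568, 0.823, 0.004, 0.008]
ft_force: [2.0, -0.7, -4.4]
grip_width: 0.0157
```

Request:
carry_out --steps '[[[-1.6, -1.7, 0], 0, 1], [[-1.8, -1.8, 0], 0, 1], [[-1.6, -1.6, 0], 0, 1], [[-1.3, -1.2, 0], 0, 1], [[-0.6, -0.6, 0], 0, 1], [[0, 0, 0], 0, 1], [[0, 0, 0], 0, 1], [[0, 0, 0], 0, 1]]'

```text
time: 7.5
position: [0.4819, -0.1371, 0.2307]
tool_rot: [0.572, 0.82, 0.002, 0.01]
ft_force: [0.3, 0.5, -3.5]
grip_width: 0.0156
```

```bash
python3 -c "
from look import *
look('d',[.47,-.14,.1],half=48)"
```

```text
7.5 [ 0.4819 -0.1371  0.2307] az 110.26 [ 0.3  0.5 -3.5] 0.0156
scene origin 132 152 tcp px [175.4 162.8]
top origin 258 205 tcp px [309.6 245.2]
```

View pics/d.png

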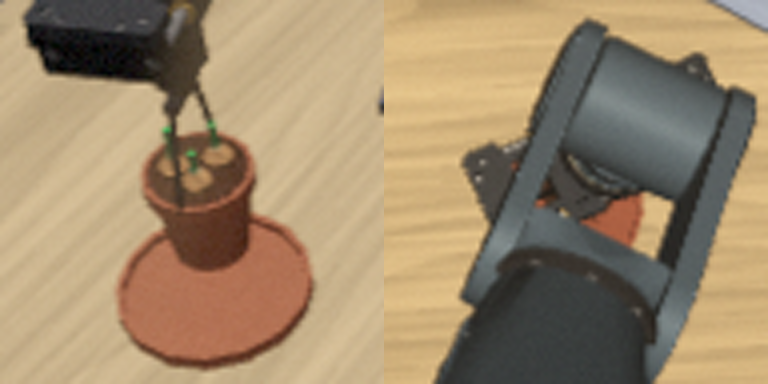

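The scene crop shows the pot upright at (205,210), with the saucer below centred at (215,290). The foot appears shifted because it is still 57 mm up. Correcting by −10 mm in x and lowering.

Request:
carry_out --steps '[[[-0.5, -0.15, -0.8], 0, 1], [[-0.5, -0.15, -1.2], 0, 1], [[0, 0, -1.2], 0, 1], [[0, 0, -0.9], 0, 1], [[0, 0, -0.4], 0, 1], [[0, 0, 0], 0, 1], [[0, 0, 0], 0, 1]]'

```text
time: 8.3
position: [0.472, -0.1379, 0.182]
tool_rot: [0.569, 0.822, 0.002, 0.009]
ft_force: [-0.4, 0.9, -4.3]
grip_width: 0.0159
```

Request:
carry_out --steps '[[[0, 0, -0.15], 0, 1], [[0, 0, -0.1], 0, 1], [[0, 0, -0.1], 0, 1], [[0, 0, 0], 0, 1]]'

```text
time: 8.7
position: [0.4733, -0.1386, 0.1806]
tool_rot: [0.569, 0.822, 0.002, 0.011]
ft_force: [0.3, -0.6, -3.9]
grip_width: 0.0155
```

Request:
carry_out --steps '[[[0, 0, -0.15], 0, 1], [[0, 0, -0.15], 0, 1], [[0, 0, 0], 0, 1]]'

```text
time: 9.0
position: [0.4744, -0.1395, 0.1806]
tool_rot: [0.569, 0.822, 0.002, 0.014]
ft_force: [-0.3, 0.3, -4.4]
grip_width: 0.0158
```

Request:
carry_out --steps '[[[0, 0, -0.4], 0, 1], [[0, 0, 0], 0, 1]]'

```text
time: 9.2
position: [0.4773, -0.1415, 0.181]
tool_rot: [0.569, 0.822, 0.002, 0.018]
ft_force: [0.3, 0.9, -4.4]
grip_width: 0.0158
```

```bash
python3 -c "
from rig import robot
o=robot.get_obs();print(o)"
```

```text
{'time': 9.2, 'q': array([-5.14087661e-01,  4.41864254e-01,  1.83725179e+00,  2.20106940e-03,
        8.25507422e-01, -2.44727477e+00]), 'joint_velocities': array([-0.00115636, -0.02397267, -0.02138238, -0.00692414,  0.01093733,
        0.00161349]), 'joint_torque': array([-2.67105494e-01, -3.74068773e+01, -1.37842163e+01, -2.26490228e-01,
       -1.69712626e-01, -5.60953107e-03]), 'position': array([ 0.47726753, -0.14152685,  0.18098048]), 'tool_rot': array([0.5686106 , 0.82239873, 0.00248249, 0.01833452]), 'ft_force': array([ 0.31548019,  0.86878393, -4.41209122]), 'moment': array([ 0.13814189,  0.19468339, -0.01098409]), 'grip_width': 0.015833118571024204}
```

```bash
python3 -c "
from look import *
look('e',[.45,-.12,.17],half=64,k=3)"
```

```text
9.2 [ 0.4773 -0.1415  0.181 ] az 110.66 [ 0.3  0.9 -4.4] 0.0158
scene origin 110 109 tcp px [176.2 178.4]
top origin 239 194 tcp px [309.4 248.3]
```

View pics/e.png

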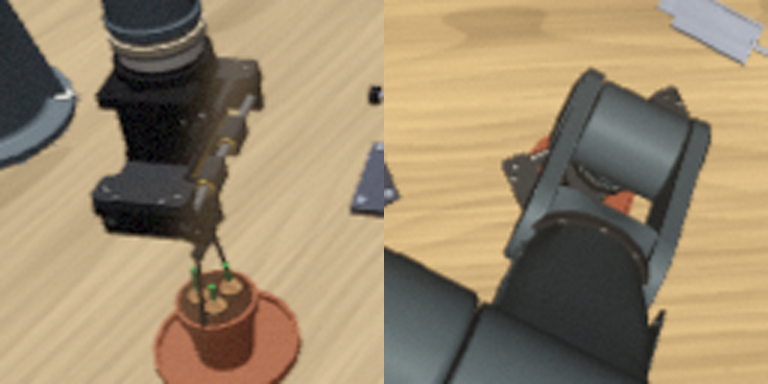

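Request:
carry_out --steps '[[[-0.5, 0.3, 0.6], 0, 1], [[0, 0, 0.3], 0, 1], [[0, 0, 0], 0, 1]]'

```text
time: 9.6
position: [0.4705, -0.1374, 0.188]
tool_rot: [0.569, 0.822, 0.002, 0.016]
ft_force: [0.5, 0.6, -3.2]
grip_width: 0.0154
```

Request:
carry_out --steps '[[[0, 0, -0.5], 0, 1], [[0, 0, -0.5], 0, 1]]'

```text
time: 9.8
position: [0.4719, -0.1385, 0.1797]
tool_rot: [0.568, 0.823, 0.002, 0.018]
ft_force: [-5.8, -0.1, 42.5]
grip_width: 0.0158
```

Request:
carry_out --steps '[[[0, 0, 0.1], 0, 1], [[0, 0, 0], 0, 1]]'

```text
time: 10.0
position: [0.4726, -0.1389, 0.1809]
tool_rot: [0.568, 0.822, 0.002, 0.019]
ft_force: [0.1, -0.0, -4.1]
grip_width: 0.0158
```

Request:
carry_out --steps '[[[0, 0, 0], 0, 0.7], [[0, 0, 0], 0, 0.4], [[0, 0, 0], 0, 0], [[0, 0, 0], 0, 0], [[0, 0, 0], 0, 0], [[0, 0, 0], 0, 0]]'

```text
time: 10.6
position: [0.4732, -0.1393, 0.1805]
tool_rot: [0.568, 0.823, 0.002, 0.02]
ft_force: [-0.1, -0.9, -0.4]
grip_width: 0.0555
```

Request:
carry_out --steps '[[[0, 0, 0], 0, 0], [[0, 0, 0], 0, 0], [[0, 0, 1], 0, 0], [[0, 0, 2], 0, 0], [[0, 0, 3], 0, 0], [[0, 0, 3], 0, 0], [[0, 0, 2], 0, 0], [[0, 0, 0], 0, 0]]'

```text
time: 11.4
position: [0.4723, -0.1387, 0.2971]
tool_rot: [0.568, 0.823, 0.002, 0.019]
ft_force: [0.7, -0.0, -0.7]
grip_width: 0.0866
```

```bash
python3 -c "
from look import *
look('f',[.47,-.14,.1],half=50,k=4)"
```

```text
11.4 [ 0.4723 -0.1387  0.2971] az 110.69 [ 0.7 -0.  -0.7] 0.0866
scene origin 130 150 tcp px [166.8 140. ]
top origin 256 203 tcp px [313.1 245.9]
```

View pics/f.png

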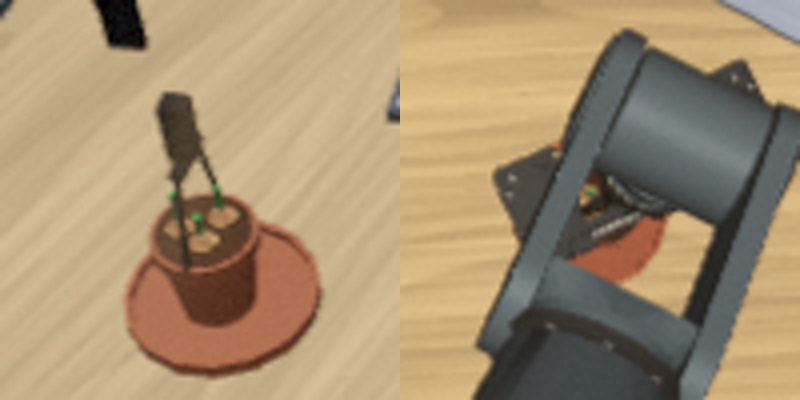

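The pot stands upright in the saucer: foot near (215,310) in the crop, saucer centre about (222,300), hanger vertical. Now to the block.

Request:
carry_out --steps '[[[0.2, 2, 0], 0, 0], [[0.3, 3.2, 0], 0, 0], [[0.3, 3.2, 0], -0.7, 0], [[0.3, 3.2, 0], 0, 0], [[0.4, 3.2, 0], 0, 0], [[0.4, 3.2, 0], 0, 0], [[0.4, 3.2, 0], 0, 0], [[0.3, 2.5, 0], 0, 0], [[0, 1, 0], 0, 0], [[0, 0, 0], 0, 0]]'

```text
time: 12.5
position: [0.4876, 0.118, 0.2794]
tool_rot: [0.575, 0.818, -0.005, 0.003]
ft_force: [-0.2, 0.1, -0.4]
grip_width: 0.0868
```

Request:
carry_out --steps '[[[1.1, 1.6, 0], 0, 0], [[0.3, 0.4, -1.5], 0, 0], [[0, 0, -1.5], 0, 0], [[0, 0, 0], 0, 0]]'

```text
time: 12.9
position: [0.5007, 0.1343, 0.2463]
tool_rot: [0.576, 0.817, -0.008, 0.002]
ft_force: [0.5, 0.8, 0.0]
grip_width: 0.0873
```

```bash
python3 -c "
from look import *
look('g',[.52,.145,.2],half=45,k=4)"
```

```text
12.9 [0.5007 0.1343 0.2463] az 109.6 [0.5 0.8 0. ] 0.0873
scene origin 205 75 tcp px [241.8 105.8]
top origin 173 195 tcp px [219.9 243.8]
```

View pics/g.png

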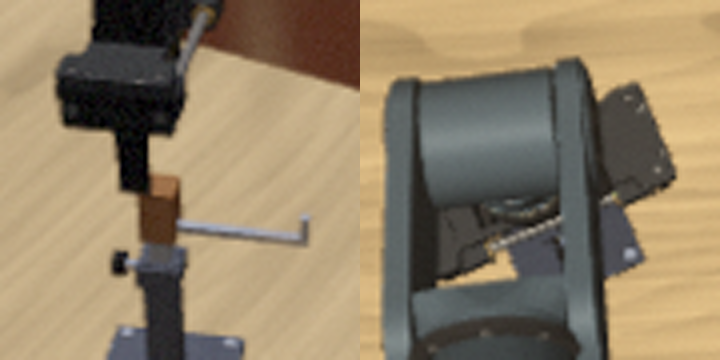

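Run:
```python
from rig import cams,robot
from h import *
s=cams.camera("scene");o=robot.get_obs();r=R.from_quat(o["tool_rot"]);p=o["position"]
cr=lambda q:((proj(s,q)-[205,75])*4+1.5).round(1)
for x in(-.0585,.0585): print("tip back",x,[cr(p+r.apply([x,y,.022])) for y in(-.0095,.0095)])
print("tool z",r.apply([0,0,1]).round(4),r.apply([0,1,0]).round(3))
a=np.radians(20);ex=np.array([np.cos(a),np.sin(a),0]);ey=np.array([-np.sin(a),np.cos(a),0])
b=np.array([.502,.1385,0])
for i,j in((-1,-1),(1,-1),(1,1),(-1,1)): print(i,j,cr(b+.014*(i*ex+j*ey)+[0,0,.195]),cr(b+.014*(i*ex+j*ey)+[0,0,.150]))
# edges in block image
im=s["pixels"];hsv=cv2.cvtColor(im,cv2.COLOR_RGB2HSV)[110:140,232:256]
m=((hsv[...,0]<14)&(hsv[...,1]>130)).astype(np.uint8)
k,l,st,ce=cv2.connectedComponentsWithStats(m);i=1+st[1:,4].argmax();x,y,w,h,_=st[i]
print("block bbox crop",(x+232-205)*4,(x+w+232-205)*4,(y+110-75)*4,(y+h+110-75)*4)
```

```text
tip back -0.0585 [array([119.3, 193.9]), array([146.4, 196.7])]
tip back 0.0585 [array([156.8, 105.5]), array([182. , 107.8])]
tool z [-0.0013 -0.0145 -0.9999] [ 0.942  0.335 -0.006]
-1 -1 [133.7 192.8] [137.3 243.5]
1 -1 [171.8 196.3] [174.3 247. ]
1 1 [179.6 174.4] [181.9 224.9]
-1 1 [142.2 171. ] [145.4 221.4]
block bbox crop 140 180 188 244
```

Predicted and observed finger edges agree (119–147). The block sits about 1.3 mm further out than my estimate. The post is undisturbed. Descending.

Request:
carry_out --steps '[[[0.25, 0.5, 0], 0.4, 0], [[0, 0, -1.5], 0, 0], [[0, 0, -1.8], 0, 0], [[0, 0, -1.8], 0, 0], [[0, 0, -0.8], 0, 0]]'

```text
time: 13.55
position: [0.5095, 0.1395, 0.1936]
tool_rot: [0.574, 0.819, -0.002, 0.009]
ft_force: [0.9, 0.0, 0.9]
grip_width: 0.0871
```

Request:
carry_out --steps '[[[-0.7, 0, -0.8], 0, 0], [[-0.1, 0, -0.6], 0, 0], [[0, 0, 0], 0, 0]]'

```text
time: 13.85
position: [0.5014, 0.1397, 0.1793]
tool_rot: [0.574, 0.819, -0.002, 0.01]
ft_force: [0.1, 0.1, -0.1]
grip_width: 0.0872
```

Request:
carry_out --steps '[[[0.1, 0, 0], 0, 0.4], [[0, 0, 0], 0, 0.6], [[0, 0, 0], 0, 1], [[0, 0, 0], 0, 1], [[0, 0, 0], 0, 1], [[0, 0, 0], 0, 1], [[0, 0, 0], 0, 1], [[0, 0, 0], 0, 1], [[0, 0, 0], 0, 1]]' --squeeze 35

```text
time: 14.75
position: [0.5037, 0.1404, 0.1815]
tool_rot: [0.574, 0.819, 0.0, 0.011]
ft_force: [0.2, 0.9, 1.7]
grip_width: 0.0275
```

```bash
python3 -c "
from rig import robot
o=robot.get_obs();print(o['position'],o['tool_rot'],o['ft_force'],o['moment'],o['grip_width'])"
```

```text
[0.50374303 0.14040069 0.1814828 ] [5.74114882e-01 8.18705661e-01 2.37980075e-04 1.06342131e-02] [0.19210616 0.91229746 1.71280259] [0.57602487 0.17787172 0.01221735] 0.027461441924914967
```

Request:
carry_out --steps '[[[0, 0, 0.4], 0, 1], [[0, 0, 0.5], 0, 1], [[0, 0, 0.5], 0, 1], [[0, 0, 0], 0, 1]]'

```text
time: 15.15
position: [0.5033, 0.1402, 0.1948]
tool_rot: [0.574, 0.819, -0.0, 0.01]
ft_force: [0.3, 0.2, -4.9]
grip_width: 0.0279
```

Free and carrying about 5 N, with no side load. Continuing.

Request:
carry_out --steps '[[[0, 0, 0.5], 0, 1], [[0, 0, 0.6], 0, 1], [[0, 0, 0.6], 0, 1], [[0, 0, 0.6], 0, 1], [[0, 0, 0.5], 0, 1], [[0, 0, 0.3], 0, 1], [[0, 0, 0], 0, 1]]'

```text
time: 15.85
position: [0.5032, 0.14, 0.2289]
tool_rot: [0.574, 0.819, -0.0, 0.011]
ft_force: [0.2, -1.2, -4.2]
grip_width: 0.0277
```

Request:
carry_out --steps '[[[0, 0, 0.25], 0, 1], [[0, 0, 0], 0, 1], [[0, 0, 0], 0, 1]]'

```text
time: 16.15
position: [0.503, 0.14, 0.2314]
tool_rot: [0.574, 0.819, -0.0, 0.01]
ft_force: [0.9, 0.3, -5.6]
grip_width: 0.0281
```

Run:
```python
from look import *
look('i',[.53,.15,.2],half=48,k=4)
t0=cv2.imread('pics/scene0.png');c=cams.camera("scene")
a=np.radians(20);ex=np.array([np.cos(a),np.sin(a),0]);b=np.array([.5032,.1392,0])
for d in(.045,.1):
  for dz in(0,.045,.05,.055):
    print(d,dz,proj(c,b+d*ex+[0,0,.159+dz]).round(2))
im=c["pixels"].astype(int)
for n,I in(("0",t0[:,:,::-1].astype(int)),("now",im)):
  for d in(.03,.05,.065,.1):
    u,v0=proj(c,b+d*ex+[0,0,.159+(0.05 if n=="now" else 0)]);u=int(round(u));v=int(round(v0));col=I[v-7:v+8,u]
    w=np.clip((col[:,2]-col[:,0]+55)/1.,0,None);w[w<45]=0  # grey (blue>=red) vs wood
    print(n,d,u,"pred",v0.round(2),"obs",(w@np.arange(v-7,v+8)/max(w.sum(),1)).round(2),w.astype(int))
```

```text
16.15 [0.503  0.14   0.2314] az 109.94 [ 0.9  0.3 -5.6] 0.0281
scene origin 206 72 tcp px [243.8 109.6]
top origin 168 188 tcp px [218.4 243.7]
0.045 0 [259.8  132.07]
0.045 0.045 [259.5  119.26]
0.045 0.05 [259.46 117.79]
0.045 0.055 [259.43 116.31]
0.1 0 [278.27 133.81]
0.1 0.045 [278.48 120.95]
0.1 0.05 [278.51 119.48]
0.1 0.055 [278.53 118.  ]
0 0.03 255 pred 131.6 obs 131.43 [ 0  0  0  0  0  0 74 55  0  0  0  0  0  0  0]
0 0.05 261 pred 132.23 obs 131.56 [ 0  0  0  0  0  0 58 73  0  0  0  0  0  0  0]
0 0.065 266 pred 132.7 obs 132.44 [ 0  0  0  0  0  0 73 58  0  0  0  0  0  0  0]
0 0.1 278 pred 133.81 obs 133.45 [ 0  0  0  0  0  0 65 54  0  0  0  0  0  0  0]
now 0.03 254 pred 117.33 obs 117.42 [ 0  0  0  0  0  0  0 74 53  0  0  0  0  0  0]
now 0.05 261 pred 117.94 obs 117.55 [ 0  0  0  0  0  0 59 71  0  0  0  0  0  0  0]
now 0.065 266 pred 118.4 obs 118.41 [ 0  0  0  0  0  0  0 72 50  0  0  0  0  0  0]
now 0.1 279 pred 119.48 obs 119.46 [ 0  0  0  0  0  0  0 64 55  0  0  0  0  0  0]
```

View pics/i.png

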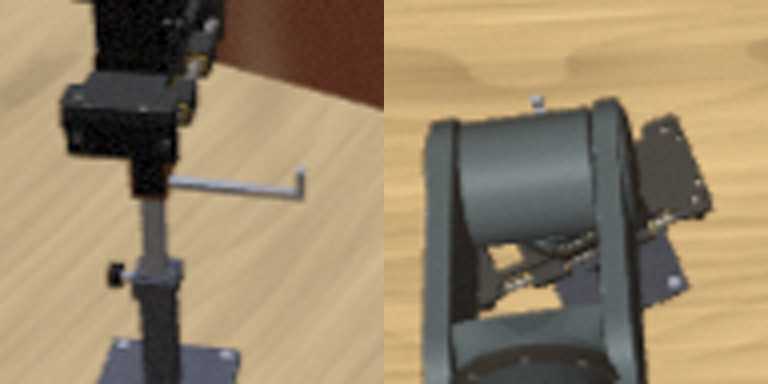

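The post is up about 49–50 mm: the TCP says 49.9 and the image about 49. The hook arm keeps its slope. Adding 0.5 mm and settling.

Request:
carry_out --steps '[[[0, 0, 0.05], 0, 1], [[0, 0, 0], 0, 1], [[0, 0, 0], 0, 1]]'

```text
time: 16.6
position: [0.5031, 0.14, 0.2317]
tool_rot: [0.574, 0.819, -0.001, 0.01]
ft_force: [-0.0, 1.1, -4.7]
grip_width: 0.0279
```

Run:
```python
from look import *
o=robot.get_obs();print(o["time"],o["position"],o["tool_rot"],o["ft_force"],o["moment"],o["grip_width"])
t=o["position"][2]
if .2305<t<.2335 and abs(o["ft_force"][2])<8: print(robot.hand_in())
```

```text
16.6 [0.50307673 0.14002825 0.23168833] [ 5.73945090e-01  8.18829538e-01 -5.32235509e-04  1.02439660e-02] [-0.03156519  1.07756764 -4.73639919] [ 0.14255689 -0.22534367 -0.01718517] 0.027898082560644497
the job is handed in; nothing more can be done
None
```

The job is done and handed in at 16.6 s. The pot is off the hook and standing upright in the saucer, and the post is drawn up about 50 mm and still held.

- **Pot:** I lifted it about 30 mm, took it outward clear of the arm's end and stood it in the saucer. The picture after release shows it upright, near the middle. It touched down once harder than planned: the wrist force read about 42 N at that moment. That is well under the 120 N wrist limit, and the fingers were pressing the pot's foot onto the saucer, not the gripper's body on anything.
- **Post:** The arm's reading puts the rise at 50.2 mm. The last picture, taken just before a final 0.3 mm lift, gave about 49 mm against 49.9 mm from the arm, so the two differ by about 1 mm. About 68 mm of the post is still in the tube.
- **Hold:** The last reading showed the post's weight (about 4.7 N) and about 1 N of side force. The grip was firm at 28 mm, and the hook arm kept its slope in the picture.
- **Tilt:** The tool itself leaned about 1.2°. The lean is almost all about the line through the two pads, so it should not tilt the block, and the picture shows the post straight.
- **Other things:** I moved nothing else on purpose, but took no final overall picture to check them.

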